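# Break down the disc-cutting stack

## Robot

A 6-joint arm with a two-finger parallel gripper is mounted at the origin on the work surface. World frame = base frame: x ahead of the robot, y to its left, z up, the work surface at z = 0. Lengths are in m, angles in rad, forces in N, time in s.
With the tool pointing down it reaches from about 0.375 to 0.925 m from the base axis. Payload 5.7 kg.
Tool frame: the origin (TCP) lies between the finger pads; the fingertips stand 14 mm ahead of it and the grasp point (between the pads) lies 5 mm behind it; z points along the fingers, y is the line along which they close (so a half turn about z gives the same grasp; the last joint's range is limited). The gripper opens to 88 mm and grips with 3 to 60 N. Pads are 20 mm wide; open, the fingers measure 115 mm over their backs; the gripper's body (75 mm by 178 mm) begins 61 mm behind the grasp point.
Start: joints at [-1.44, 0.359, 1.51, -0, 1.272, -0.115], TCP at [0.146, -0.582, 0.237] pointing down, gripper open.
Joint ranges: [-2.97, 2.97], [-1.01, 2.36], [0.21, 2.38], [-0.96, 4.11], [0.2, 2.71], [-2.98, 2.98]. Speed limits (rad/s): [2.39, 2.39, 3.14, 3.14, 3.14, 3.14].

## Interface

Orientations are given as a unit quaternion [w, x, y, z].
In Python, from cell import * gives the robot as it stands.
- The arm moves only by the tool move_arm, never from a script. Its argument "plan" is text: rows parted by semicolons, each of 5 numbers parted by spaces: the finger opening in m, from 0 to 0.0878, then the shift along the tool's x, y, z in m, then the turn about the tool's z in degrees. A call has exactly 10 rows; each row is the pose to reach, as a shift and turn from the pose commanded when the call began, along the tool's axes at that moment; what a row does not reach only later rows make up. A row lasts 1/10 s, in which the tool goes at most 50 mm and 8.59 degrees, less where a joint would pass 70% of its speed; a pose out of reach is approached as far as the arm can. A call with a gripper value outside its range is refused whole. The fingers move at their own pace and stop on an object; "newtons" is the grip in N (left out, the last holds). Time passes only in rows, so rows that repeat a pose let the fingers close, or fill a call up. It gives the time, the measured TCP pose, the force, the opening and the grip force at its end, in the units of the state.
- state(): the state, without advancing time (a new reading comes with each control period).
- capture(name): name is "scene" or "side" or "wrist"; returns a dict with "color" (400x640x3 uint8, red, green, blue), "intrinsics" (3x3 intrinsics, pixels), "rvec" (rotation vector, rad) and "tvec" (3), from world to camera coordinates, as OpenCV has them. Camera axes: x right, y down, z forward; pixel columns grow to the right and rows downward; lengths in m; the calibration is good to about 2 mm. A picture is of the moment at which its call begins. There is no depth.
- finish_job(): hands the job in; it is judged then, once.
Trained networks look in a picture, given as the dict that the camera call returned (one of the last four; its "shot" number tells which), for a name from the list of things; names that differ only in an ending like _2 or _b are one class to them, and where a whole thing is asked for, a point or a joint stands for the part that bears it (a point fixed in the world has none). Each returns a list of dicts, best first, with "confidence" (0 to 1); they miss things now and then, are a little off and sometimes report something else, mostly with a low value. They report only what shows in the picture. A call takes as long as a camera call. They do not tell look-alikes from the thing itself.
- find_in(thing, picture): "uv" ([column, row] in pixels, amid what is visible of it).
The state is a dict: "time_s": time; "joint_pos": joint angles; "dq": joint speeds; "joint_efforts": joint torques, N m; "position": TCP position; "eef_rot": TCP orientation; "ft_force": force on the tool from outside, world axes, zero at the start; "torque": the same for the moment, N m; "finger_gap": opening from 0.0 (shut) to 1.0 (fully open); "grasp_force": force on a finger pad.
Only numpy, scipy, OpenCV 4.12 (cv2) and the standard library are available. Lean on these libraries where they do the work, as an engineer would, in place of code of your own. Each camera call takes 0.05 s, during which the arm holds its last target. There are 200 camera calls.

## Task

The discs are cut, so take the disc-cutting stack apart from the top down, one piece at a time, setting each piece in its place before touching the next: draw the gold-coloured punch straight up out of the cutter without dragging or lifting the cutter, and stand it upright in the empty bay of the wooden punch caddy; put the cutter flat in its blue-lined wooden case; lay the yellow pad square in the middle of the white tile; and lay the steel bench block square in the middle of the black rubber mat, ready for hammering. Set things down rather than drop them, let go of everything, and leave the hammer and the glue bottle where they are.

Things in the scene. Friction and masses are not known exactly. Their poses are not given: they have to be found in the camera images.
- punch: Gold-coloured (coated steel) punch: round bar 16 mm across, 64 mm long, top rim bevelled, 0.08-0.13 kg. At the start it stands upright in the cutter's central hole (17 mm bore, 30 mm deep, right through), its foot on the pad, 34 mm of it standing out above the cutter. Origin: centre of its foot; z up along it.
- cutter: Disc cutter: block 66 (x) x 44 (y) x 30 (z) mm, dark steel die plate below a bright aluminium guide plate with a slot between; three holes along x (17 mm in the centre, 11 and 8 mm beside it). 0.47-0.69 kg. Lies loose on the pad, nearly parallel to it. Origin: centre of its underside, below the central hole; z up.
- pad: The urethane pad: a yellow slab 84 (x) x 54 (y) x 12 (z) mm, 0.06 kg, hard enough not to give when gripped. It lies loose on the steel block, under the cutter, nearly parallel to both. Origin: centre of its underside; z up.
- block: The bench block: a bright steel slab 96 (x) x 64 (y) x 16 (z) mm, 0.61 to 0.87 kg, lying on the bench at the bottom of the stack. Origin: centre of its underside; z up.
- caddy: Punch caddy: wooden box, fixed, three bays along x. Origin: at bench level under the centre of the EMPTY bay, 40 x 40 mm inside, floor 4 mm above the bench, walls 4 mm thick, 29.5 mm high. Two thinner gold punches stand in the other bays at x = +37 and +69 mm, tops 56 and 50 mm above the bench. The box spans x -24 to 88, y -24 to 24 mm; z up.
- case: The cutter's case: an open shallow dark wooden box lined with blue felt, fixed to the bench, 110 (x) x 90 (y) mm outside, 100 x 80 mm inside, walls 5 mm thick and 16 mm high, inner floor 5 mm above the bench. Origin: centre of its underside at bench level; z up.
- tile: The white tile: a glazed ceramic tile with a terracotta edge, 150 (x) x 100 (y) mm, its top 8 mm above the bench, fixed. Origin: centre of its underside at bench level; z up.
- mat: The rubber mat: a black rubber slab 136 (x) x 100 (y) mm, its top 6 mm above the bench, fixed. Origin: centre of its underside at bench level; z up.
- hammer: Bystander: a brass-headed hammer lying on the bench, wooden handle along its x (from -142 to +95 mm), head 70 mm long along y at x = +95 mm, 25 mm high. Origin: on the bench under the handle.
- bottle: Bystander: a small black glue bottle with a grey nozzle, 30 mm in diameter and 84 mm high, standing on the bench. Origin: centre of its underside.
There are look-alikes about, which are no part of the job. There is more than one size of the block; the job needs the middle-sized. What is shaped like the tile but green is not meant.

How it is judged:
By the outcome, as a careful person would: the job done as asked, in the order asked, and still so for the second after the job is handed in, with the robot touching nothing.
It also fails if it takes over 144 s, if anything falls off the work surface, if the arm or the gripper's body presses on something with over 40 N, if the wrist force passes 120 N, or if a joint passes its speed limit or range.

## Working session

There is one attempt and no reset: what is moved stays moved. The work goes in short steps, Python scripts to look and compute and a tool call to move; the robot and the scene stay as the last step left them, time stands still between calls to the robot, and variables do not carry over. Pictures are saved under pics/ and viewed, at most 14 in all, crops included, and the job is handed in when it is done.

Besides the shell and the picture viewer there is one more tool, called after ">>>" as name(argument=value, ...) on one line, values as JSON. move_arm: Moves the arm, as the interface text tells. Its arguments: {"type":"object","properties":{"plan":{"type":"string"},"newtons":{"type":"number"}},"required":["plan"]}

```bash
ls; mkdir -p pics
python3 - <<'E'
from cell import *
import cv2
for n in ["scene","side"]:
    p=capture(n); cv2.imwrite(f"pics/{n}0.png",p["color"][:,:,::-1])
    print(n,p["intrinsics"],p["rvec"],p["tvec"])
    for t in "punch cutter pad block caddy case tile mat hammer bottle".split():
        print(t,[(list(map(int,d["uv"])),round(d["confidence"],2)) for d in find_in(t,p)][:4])
print(state())
E
```

```text
pics
scene [[439.01405829   0.         315.79833299]
 [  0.         439.01405829 205.90202543]
 [  0.           0.           1.        ]] [ 2.08993267  0.69532012 -0.38166141] [-0.3483158  -0.10165082  1.57987474]
punch [([356, 167], 0.55)]
cutter [([352, 176], 0.66)]
pad [([351, 186], 0.39)]
block [([313, 152], 0.65), ([372, 170], 0.56), ([350, 190], 0.47)]
caddy [([353, 267], 0.8)]
case [([253, 261], 0.71)]
tile [([324, 225], 0.98)]
mat [([407, 221], 0.98)]
hammer [([441, 184], 0.72), ([349, 186], 0.27)]
bottle [([295, 324], 0.5)]
side [[489.63526682   0.         312.71003574]
 [  0.         489.63526682 206.60879153]
 [  0.           0.           1.        ]] [ 0.10214656 -2.7373642   1.44125041] [0.42167457 0.05560755 1.39330986]
punch [([300, 251], 0.46)]
cutter [([304, 260], 0.74)]
pad []
block [([308, 279], 0.81), ([301, 312], 0.75), ([399, 303], 0.64)]
caddy [([238, 191], 0.79)]
case [([321, 172], 0.73)]
tile [([384, 172], 0.67), ([292, 213], 0.6)]
mat [([218, 250], 0.56)]
hammer [([188, 307], 0.71), ([300, 271], 0.29)]
bottle [([249, 149], 0.62)]
{'time_s': 1.1, 'joint_pos': array([-1.44008285e+00,  3.58803768e-01,  1.51043399e+00, -2.61961547e-06,
        1.27250390e+00, -1.15113571e-01]), 'dq': array([ 0.00118317,  0.00027868, -0.00092795,  0.00011158,  0.00211348,
        0.00144724]), 'joint_efforts': array([ 7.15221904e-04, -5.15345800e+01, -2.71133512e+01,  6.76330389e-02,
        2.45666842e-02, -4.15982289e-07]), 'position': array([ 0.1459921 , -0.58191397,  0.23660757]), 'eef_rot': array([-7.44886805e-05,  9.92455588e-01,  1.22604650e-01, -1.83299571e-06]), 'ft_force': array([-0.20633229,  0.33016667,  0.44620886]), 'torque': array([-0.03285363,  0.00386915,  0.02684908]), 'grasp_force': 0.0, 'finger_gap': 1.0008797775035756}
```

View pics/scene0.png

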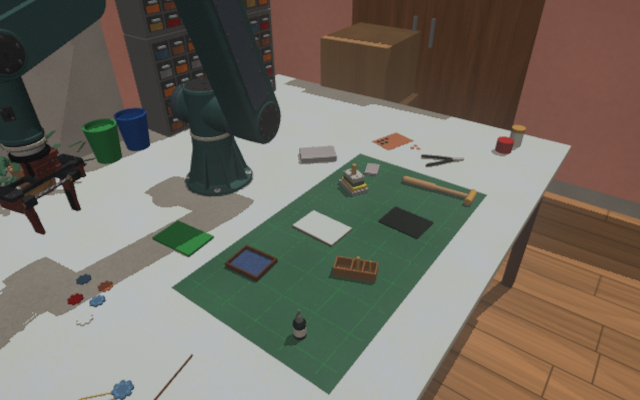

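View pics/side0.png

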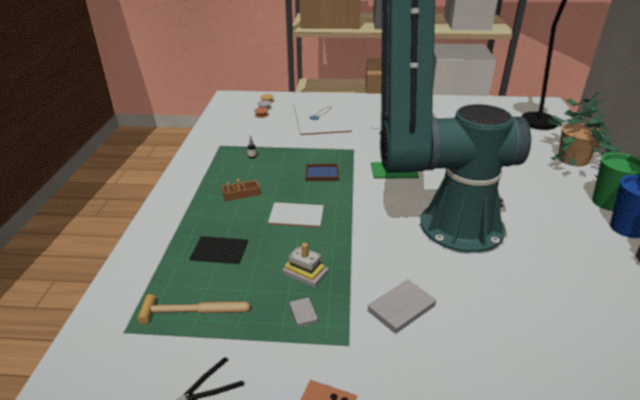

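```bash
cat > h.py <<'E'
from cell import *
import cv2, numpy as np
from scipy.spatial.transform import Rotation as R
def cam(p):
    r=cv2.Rodrigues(np.array(p["rvec"],float))[0]; return r,np.array(p["tvec"]).ravel(),np.array(p["intrinsics"])
def unproj(p,uv,z):
    r,t,K=cam(p); d=r.T@np.linalg.inv(K)@[uv[0],uv[1],1]; c=-r.T@t
    return c+d*(z-c[2])/d[2]
def proj(p,X):
    return cv2.projectPoints(np.array(X,float).reshape(-1,1,3),np.array(p["rvec"],float),np.array(p["tvec"],float),np.array(p["intrinsics"]),None)[0].reshape(-1,2)
def toolR():
    q=state()["eef_rot"]; return R.from_quat([q[1],q[2],q[3],q[0]])
def delta(x,y,z=None,yaw=None):
    "tool-frame shift (mm) to world xyz; yaw: world angle (deg) for tool y line -> turn"
    s=state(); r=toolR(); z=s["position"][2] if z is None else z
    d=r.inv().apply(np.array([x,y,z])-s["position"])
    ty=r.apply([0,1,0]); a=np.degrees(np.arctan2(ty[1],ty[0]))
    turn=None if yaw is None else -((yaw-a+90)%180-90)
    return np.round(d*1000,1),a,turn
E
python3 - <<'E'
from h import *
zs=dict(punch=.075,cutter=.05,pad=.02,block=.01,caddy=.03,case=.01,tile=.008,mat=.006,hammer=.02,bottle=.05)
for n in ["scene","side"]:
    p=capture(n)
    for t in zs: print(n,t,[(np.round(unproj(p,d["uv"],zs[t])[:2],3)) for d in find_in(t,p)])
E
```

```text
scene punch []
scene cutter [array([0.442, 0.197]), array([0.693, 0.331]), array([0.687, 0.101])]
scene pad [array([0.447, 0.203])]
scene block [array([0.185, 0.334]), array([0.449, 0.205]), array([0.413, 0.366]), array([0.42 , 0.223])]
scene caddy [array([ 0.678, -0.139])]
scene case [array([ 0.42 , -0.257])]
scene tile [array([ 0.181, -0.31 ]), array([ 0.474, -0.018])]
scene mat [array([0.661, 0.155])]
scene hammer [array([0.659, 0.382])]
scene bottle [array([ 0.68 , -0.387])]
side punch [array([0.435, 0.226])]
side cutter [array([0.424, 0.236])]
side pad [array([0.421, 0.239])]
side block [array([0.412, 0.254]), array([0.663, 0.161]), array([0.199, 0.335]), array([0.418, 0.377])]
side caddy [array([ 0.657, -0.093])]
side case [array([ 0.414, -0.252])]
side tile [array([ 0.203, -0.264]), array([ 0.478, -0.012])]
side mat [array([0.661, 0.15 ])]
side hammer [array([0.678, 0.391])]
side bottle [array([ 0.653, -0.337])]
```

The scene view shows the stack at (353,180), the tile at (322,227), the mat at (406,222), the case at (251,263), the caddy at (356,268) and the hammer and bottle. The look-alike blocks are a large one at (318,155) and a small one at (372,169), and the green tile is at (183,237). The side view agrees. I'll move up over the middle for a close look.

Run:
```python
from h import *
print(delta(0.5,-.15,.40,-90))
```

```text
(array([ 448.5, -332.8, -163.3]), np.float64(-75.91835097301464), np.float64(14.08164902698536))
```

>>> move_arm(plan="0.0878 0.4485 -0.3328 -0.1633 14.08;0.0878 0.4485 -0.3328 -0.1633 14.08;0.0878 0.4485 -0.3328 -0.1633 14.08;0.0878 0.4485 -0.3328 -0.1633 14.08;0.0878 0.4485 -0.3328 -0.1633 14.08;0.0878 0.4485 -0.3328 -0.1633 14.08;0.0878 0.4485 -0.3328 -0.1633 14.08;0.0878 0.4485 -0.3328 -0.1633 14.08;0.0878 0.4485 -0.3328 -0.1633 14.08;0.0878 0.4485 -0.3328 -0.1633 14.08")

```text
time_s: 3.2
position: [0.4511, -0.209, 0.3779]
eef_rot: [0.0, 1.0, 0.0, 0.0]
ft_force: [1.0, -1.0, 0.1]
finger_gap: 1.004
grasp_force: 0.0
```

>>> move_arm(plan="0.0878 0 0 0 0;0.0878 0 0 0 0;0.0878 0 0 0 0;0.0878 0 0 0 0;0.0878 0 0 0 0;0.0878 0 0 0 0;0.0878 0 0 0 0;0.0878 0 0 0 0;0.0878 0 0 0 0;0.0878 0 0 0 0")

```text
time_s: 4.2
position: [0.4502, -0.2108, 0.377]
eef_rot: [-0.0, 1.0, 0.0, 0.0]
ft_force: [0.8, 0.0, 0.4]
finger_gap: 0.999
grasp_force: 0.0
```

Run:
```python
from h import *
print(state()["position"],delta(.5,-.15,.4,-90))
p=capture("wrist"); cv2.imwrite("pics/w1.png",p["color"][:,:,::-1])
r,t,K=cam(p); print(-r.T@t, r, K[0,0])
for uv in [(0,0),(640,0),(640,400),(0,400)]: print(unproj(p,uv,0))
for t,z in dict(caddy=.03,case=.01,tile=.008,mat=.006).items(): print(t,[(np.round(d["uv"]),np.round(unproj(p,d["uv"],z)[:2],3)) for d in find_in(t,p)])
```

```text
[ 0.45023302 -0.21081997  0.37698784] (array([ 49.8, -60.8, -23. ]), np.float64(-89.99920175450751), np.float64(0.0007982454924899685))
[ 0.51996307 -0.21094872  0.52648951] [[-9.05235978e-04 -9.99999407e-01 -6.05301464e-04]
 [-9.66403090e-01  7.19242484e-04  2.57030252e-01]
 [-2.57029665e-01  8.17638237e-04 -9.66403168e-01]] 302.38796072537906
[0.69761157 0.28150961 0.        ]
[ 0.69652431 -0.69902141  0.        ]
[-0.07255392 -0.90658541  0.        ]
[-0.07224023  0.4925404   0.        ]
caddy [(array([269.,  31.]), array([ 0.647, -0.133])), (array([211., 143.]), array([ 0.483, -0.033]))]
case []
tile [(array([364., 290.]), array([ 0.203, -0.293])), (array([212., 144.]), array([ 0.48 , -0.026]))]
mat [(array([87., 34.]), array([0.648, 0.154]))]
```

View pics/w1.png

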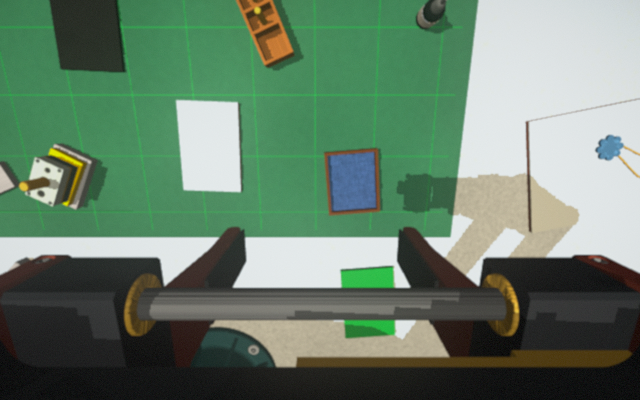

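The wrist view shows the tile at (210,146), the case at (352,181), the stack at (55,178), the mat top left, and the caddy at (265,30) with its empty bay at the lower end (275,50). Next I'll move so that the mat, caddy, stack and tile are all well in view.

>>> move_arm(plan="0.0878 0.1 -0.26 -0.02 0;0.0878 0.1 -0.26 -0.02 0;0.0878 0.1 -0.26 -0.02 0;0.0878 0.1 -0.26 -0.02 0;0.0878 0.1 -0.26 -0.02 0;0.0878 0.1 -0.26 -0.02 0;0.0878 0.1 -0.26 -0.02 0;0.0878 0.1 -0.26 -0.02 0;0.0878 0.1 -0.26 -0.02 0;0.0878 0.1 -0.26 -0.02 0")

```text
time_s: 5.45
position: [0.5498, 0.0479, 0.397]
eef_rot: [0.0, 1.0, -0.001, -0.0]
ft_force: [0.1, -0.3, 0.4]
finger_gap: 0.999
grasp_force: 0.0
```

```bash
cat >> h.py <<'E'
def rect(p,mask,z,near,minarea=200):
    "minAreaRect on plane z of the mask blob closest to world point near -> centre, (long,short) mm, long-axis deg"
    m=cv2.morphologyEx(mask.astype(np.uint8)*255,cv2.MORPH_OPEN,np.ones((3,3)))
    best=None
    for c in cv2.findContours(m,cv2.RETR_EXTERNAL,cv2.CHAIN_APPROX_NONE)[0]:
        if cv2.contourArea(c)<minarea: continue
        X=np.array([unproj(p,u,z)[:2] for u in c[:,0,:].astype(float)])
        (cx,cy),(w,h),a=cv2.minAreaRect((X*1000).astype(np.float32))
        if w<h: w,h,a=h,w,a+90
        d=np.hypot(cx/1000-near[0],cy/1000-near[1])
        if best is None or d<best[0]: best=(d,round(cx,1),round(cy,1),round(w,1),round(h,1),round((a+90)%180-90,1))
    return best and best[1:]
def masks(p):
    hsv=cv2.cvtColor(p["color"],cv2.COLOR_RGB2HSV).astype(int); h,s,v=hsv[...,0],hsv[...,1],hsv[...,2]
    return dict(white=(s<30)&(v>170),black=(v<45),yellow=(h>20)&(h<35)&(s>150)&(v>100),blue=(h>95)&(h<130)&(s>60),
      brown=((h<20)|(h>172))&(s>80)&(v>40),green=(h>40)&(h<95)&(s>60))
E
python3 - <<'E'
from h import *
print(state()["position"],delta(.43,.22,.3))
p=capture("wrist"); cv2.imwrite("pics/w2.png",p["color"][:,:,::-1]); m=masks(p)
print("tile",rect(p,m["white"],.008,(.48,-.02)),"mat",rect(p,m["black"],.006,(.66,.15)),"felt",rect(p,m["blue"],.005,(.41,-.25)),"case",rect(p,m["brown"]|m["blue"],.016,(.41,-.25)),"caddy",rect(p,m["brown"],.0295,(.65,-.1)))
for t,z in dict(punch=.075,cutter=.05,block=.01,caddy=.03).items(): print(t,[(np.round(d["uv"]),np.round(unproj(p,d["uv"],z)[:2],3)) for d in find_in(t,p)])
E
```

```text
[0.5497973  0.04789075 0.39695559] (array([-120.1, -171.9,   97. ]), np.float64(-90.0994235201536), None)
tile (474.5, -21.4, 151.3, 101.0, -2.1) mat (342.0, 229.0, 126.3, 49.3, -35.1) felt (412.1, -268.5, 97.1, 75.1, 4.7) case (416.3, -261.7, 111.5, 92.9, 4.5) caddy (659.8, -122.0, 112.3, 54.2, 22.9)
punch [(array([214., 240.]), array([0.425, 0.227]))]
cutter [(array([221., 224.]), array([0.444, 0.221])), (array([215., 239.]), array([0.417, 0.235]))]
block [(array([155., 229.]), array([0.421, 0.361])), (array([208., 347.]), array([0.157, 0.288])), (array([240., 210.]), array([0.458, 0.199]))]
caddy [(array([427.,  95.]), array([ 0.658, -0.124])), (array([360., 197.]), array([ 0.487, -0.02 ]))]
```

View pics/w2.png

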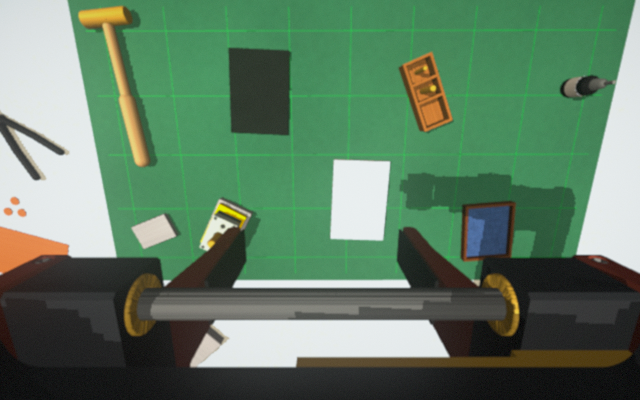

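This view shows the mat at (260,91), the caddy at (427,92) with its empty bay at the lower right (433,113), the tile at (360,200) and the stack at (225,225). I'll go above the stack.

>>> move_arm(plan="0.0878 -0.12 -0.172 0.097 0;0.0878 -0.12 -0.172 0.097 0;0.0878 -0.12 -0.172 0.097 0;0.0878 -0.12 -0.172 0.097 0;0.0878 -0.12 -0.172 0.097 0;0.0878 -0.12 -0.172 0.097 0;0.0878 -0.12 -0.172 0.097 0;0.0878 -0.12 -0.172 0.097 0;0.0878 -0.12 -0.172 0.097 0;0.0878 -0.12 -0.172 0.097 0")

```text
time_s: 6.7
position: [0.4312, 0.2205, 0.3005]
eef_rot: [-0.0, 1.0, -0.001, 0.001]
ft_force: [-0.3, -0.9, -0.8]
finger_gap: 0.996
grasp_force: 0.0
```

Run:
```python
from h import *
print(state()["position"])
p=capture("wrist"); cv2.imwrite("pics/w3.png",cv2.resize(p["color"][40:260,200:460,::-1],None,fx=3,fy=3,interpolation=cv2.INTER_CUBIC)[:600,:780])
for t,z in dict(punch=.075,cutter=.05,block=.01).items(): print(t,[(np.round(d["uv"]),np.round(unproj(p,d["uv"],z)[:2],3)) for d in find_in(t,p)])
```

```text
[0.43121012 0.22053208 0.30053389]
punch [(array([318., 181.]), array([0.427, 0.225]))]
cutter [(array([320., 172.]), array([0.433, 0.222])), (array([325., 147.]), array([0.467, 0.215]))]
block [(array([226., 177.]), array([0.419, 0.362])), (array([305., 153.]), array([0.455, 0.244])), (array([260., 330.]), array([0.155, 0.326]))]
```

View pics/w3.png

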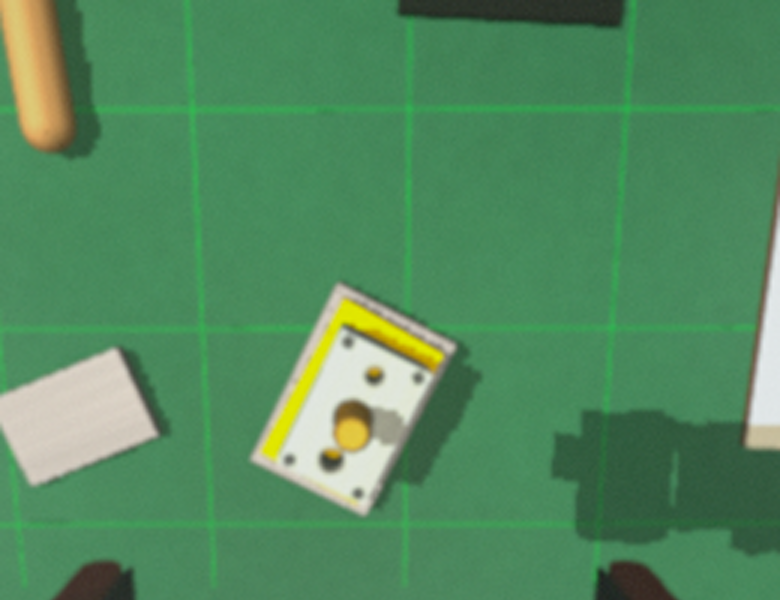

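The crop, at 3x with offset (200,40), shows the punch top at (351,434). The cutter's four screws are at (347,342), (418,378), (289,460) and (357,493), and its long axis is tilted.

Run:
```python
from h import *
p=capture("wrist")
f=lambda u,z: unproj(p,(200+u[0]/3,40+u[1]/3),z)[:2]
P=f((351,434),.092); print("punch",P)
S=[f(u,.058) for u in [(347,342),(418,378),(289,460),(357,493)]]
c=sum(S)/4; d=S[0]+S[1]-S[2]-S[3]; print("cutter",c,np.degrees(np.arctan2(d[1],d[0])))
B=[f(u,.016) for u in [(339,284),(456,346),(251,459),(366,515)]]
d=B[0]+B[1]-B[2]-B[3]; print("block",sum(B)/4,np.degrees(np.arctan2(d[1],d[0])),np.linalg.norm(B[0]-B[1]),np.linalg.norm(B[0]-B[2]))
# finger line orientation: across cutter y
a=np.degrees(np.arctan2(d[1],d[0])); print(delta(*((P+c)/2),.14,a+90))
```

```text
punch [0.42438649 0.22605225]
cutter [0.42375776 0.22590467] -26.919407560918444
block [0.4233997  0.22644323] -27.331658801442163 0.06254244096375404 0.0949196832740503
(array([ -6.4,  -5. , 160.1]), np.float64(-90.02526169030783), np.float64(27.306397111134345))
```

>>> move_arm(plan="0.05 -0.0064 -0.005 0.15 27.3;0.05 -0.0064 -0.005 0.15 27.3;0.05 -0.0064 -0.005 0.15 27.3;0.05 -0.0064 -0.005 0.15 27.3;0.05 -0.0064 -0.005 0.15 27.3;0.05 -0.0064 -0.005 0.15 27.3;0.05 -0.0064 -0.005 0.15 27.3;0.05 -0.0064 -0.005 0.15 27.3;0.05 -0.0064 -0.005 0.15 27.3;0.05 -0.0064 -0.005 0.15 27.3")

```text
time_s: 7.95
position: [0.4241, 0.2263, 0.1507]
eef_rot: [-0.0, 0.972, -0.236, 0.0]
ft_force: [0.4, -0.5, 0.0]
finger_gap: 0.568
grasp_force: 0.0
```

Run:
```python
from h import *
print(state()["position"],toolR().as_euler("xyz",degrees=True))
p=capture("wrist"); cv2.imwrite("pics/w4.png",p["color"][:,:,::-1])
d=find_in("punch",p); print([x["uv"] for x in d]); q=state()["position"]
print(proj(p,[.4244,.226,.092]),proj(p,[q[0],q[1],.092]))
```

```text
[0.42412299 0.22633164 0.15066853] [-1.79943789e+02 -4.40463742e-02 -2.72754230e+01]
[[323.4, 214.3], [254.7, 2.6]]
[[321.35019117 218.80500636]] [[321.41116672 219.60690142]]
```

View pics/w4.png

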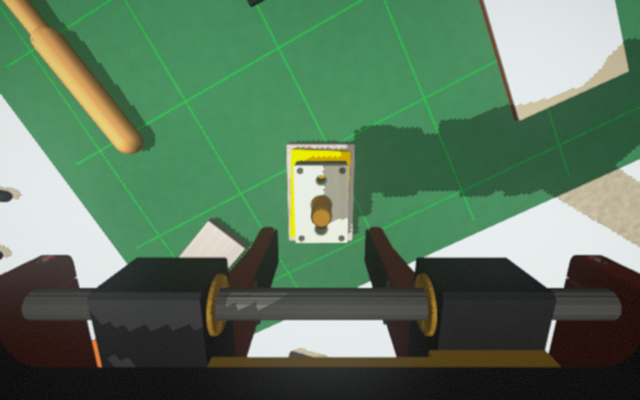

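The punch top is at (321,217), midway between the fingertips at columns 277 and 367, and square to them. I'll descend and grip.

>>> move_arm(plan="0.05 0 0 0.03 0;0.05 0 0 0.055 0;0.05 0 0 0.068 0;0.05 0 0 0.0727 0;0.05 0 0 0.0727 0;0.025 0 0 0.0727 0;0.018 0 0 0.0727 0;0.01 0 0 0.0727 0;0.01 0 0 0.0727 0;0.01 0 0 0.0727 0", newtons=20)

```text
time_s: 9.05
position: [0.424, 0.2263, 0.0776]
eef_rot: [-0.0, 0.972, -0.236, 0.0]
ft_force: [-0.3, -0.1, 2.6]
finger_gap: 0.181
grasp_force: 20.0
```

Run:
```python
from h import *
s=state(); print(s["position"],s["ft_force"],s["torque"],s["grasp_force"],s["finger_gap"])
```

```text
[0.4239783  0.22630309 0.07764971] [-0.27942793 -0.07649771  2.64606153] [0.04784276 0.01130465 0.02961925] 20.000404207385145 0.18057388557379048
```

>>> move_arm(plan="0.01 0 0 -0.004 0;0.01 0 0 -0.009 0;0.01 0 0 -0.014 0;0.01 0 0 -0.019 0;0.01 0 0 -0.024 0;0.01 0 0 -0.029 0;0.01 0 0 -0.034 0;0.01 0 0 -0.045 0;0.01 0 0 -0.07 0;0.01 0 0 -0.1 0")

```text
time_s: 10.05
position: [0.4228, 0.2258, 0.1779]
eef_rot: [0.001, 0.972, -0.236, -0.001]
ft_force: [0.4, -0.1, -1.0]
finger_gap: 0.175
grasp_force: 20.0
```

Run:
```python
from h import *
s=state(); print(s["position"],s["ft_force"],s["torque"],s["grasp_force"],s["finger_gap"])
p=capture("wrist"); cv2.imwrite("pics/w5.png",p["color"][:,:,::-1])
# pre-caddy look: TCP at bay + z .20, fingers along caddy y (22.9+90)
print(delta(.6303,-.1345,.26,22.9+90))
```

```text
[0.42278956 0.22582208 0.17785555] [ 0.40865329 -0.09061019 -0.97165117] [ 0.05219414 -0.09856555 -0.00248345] 19.994476968131494 0.17532806414836652
(array([347.7, 227.2, -76.8]), np.float64(-117.28876793442979), np.float64(-50.18876793442979))
```

View pics/w5.png

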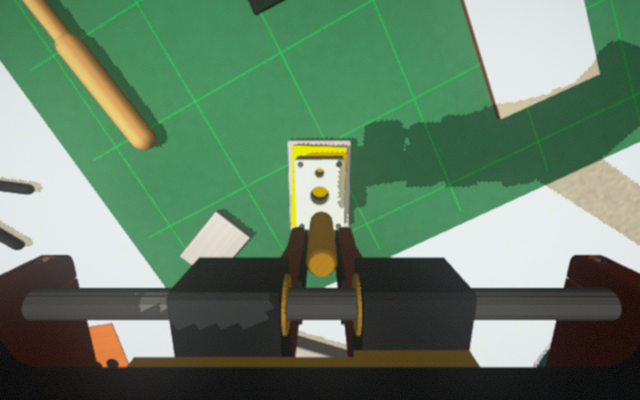

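The punch is held upright in the fingers at (321,245), and the cutter stayed on the stack with its central hole open at (319,195). Next I'll carry the punch above the caddy.

>>> move_arm(plan="0.01 0.348 0.227 -0.077 -50.2;0.01 0.348 0.227 -0.077 -50.2;0.01 0.348 0.227 -0.077 -50.2;0.01 0.348 0.227 -0.077 -50.2;0.01 0.348 0.227 -0.077 -50.2;0.01 0.348 0.227 -0.077 -50.2;0.01 0.348 0.227 -0.077 -50.2;0.01 0.348 0.227 -0.077 -50.2;0.01 0.348 0.227 -0.077 -50.2;0.01 0.348 0.227 -0.077 -50.2")

```text
time_s: 11.1
position: [0.6323, -0.1409, 0.2559]
eef_rot: [0.002, 0.981, 0.196, 0.002]
ft_force: [-1.0, 0.1, -1.6]
finger_gap: 0.176
grasp_force: 20.0
```

Run:
```python
from h import *
print(state()["position"],toolR().as_euler("xyz",degrees=True))
p=capture("wrist"); cv2.imwrite("pics/w6.png",p["color"][:,:,::-1]); m=masks(p)
print("caddy",rect(p,m["brown"],.0295,(.65,-.1)),[d["uv"] for d in find_in("caddy",p)])
c=np.array([.6303,-.1345]);a=np.radians(22.9);ux=np.array([np.cos(a),np.sin(a)]);uy=np.array([-ux[1],ux[0]])
print(proj(p,[[*(c+x*ux+y*uy),.0295] for x,y in [(-.024,-.024),(-.024,.024),(.088,.024),(.088,-.024),(0,0)]]).round())
```

```text
[ 0.63227233 -0.14090531  0.25593842] [179.70590154  -0.17979977  22.65682547]
caddy (661.0, -124.5, 111.2, 48.1, 22.6) [[317.5, 152.1]]
[[334. 195.]
 [297. 196.]
 [294. 104.]
 [335. 104.]
 [315. 177.]]
```

View pics/w6.png

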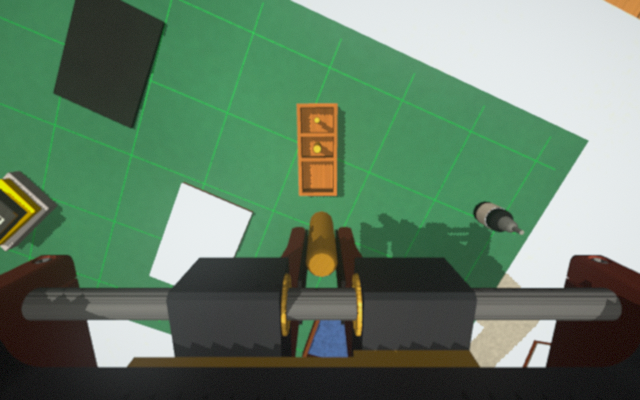

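The caddy is at (318,150) with its empty bay at (319,178), and the fitted box is 111 x 48 mm, matching its given size. Now I'll work out the placing.

Run:
```python
from h import *
print(delta(.6315,-.1368,.0535,112.6))
```

```text
(array([  2.1,   2.1, 200.8]), np.float64(-67.20453069002869), np.float64(0.1954693099713154))
```

>>> move_arm(plan="0.01 0.002 0.002 0 0;0.01 0.002 0.002 0.04 0;0.01 0.002 0.002 0.08 0;0.01 0.002 0.002 0.12 0;0.01 0.002 0.002 0.15 0;0.01 0.002 0.002 0.165 0;0.01 0.002 0.002 0.175 0;0.01 0.002 0.002 0.18 0;0.01 0.002 0.002 0.18 0;0.01 0.002 0.002 0.18 0")

```text
time_s: 12.2
position: [0.6326, -0.1364, 0.0757]
eef_rot: [0.001, 0.98, 0.199, 0.001]
ft_force: [0.1, -0.0, -0.3]
finger_gap: 0.175
grasp_force: 20.0
```

Run:
```python
from h import *
print(state()["position"],state()["ft_force"],delta(.6315,-.1368,.0535,112.6))
```

```text
[ 0.63256023 -0.13638481  0.07565329] [ 0.05373673 -0.02078894 -0.28917118] (array([-1.2, -0.1, 22.2]), np.float64(-67.09117761149204), np.float64(0.30882238850796284))
```

>>> move_arm(plan="0.01 -0.001 0 0.006 0;0.01 -0.001 0 0.011 0;0.01 -0.001 0 0.015 0;0.01 -0.001 0 0.018 0;0.01 -0.001 0 0.02 0;0.01 -0.001 0 0.021 0;0.01 -0.001 0 0.0215 0;0.01 -0.001 0 0.022 0;0.01 -0.001 0 0.022 0;0.01 -0.001 0 0.022 0")

```text
time_s: 13.2
position: [0.6308, -0.1365, 0.0536]
eef_rot: [0.0, 0.98, 0.199, 0.0]
ft_force: [-2.7, 1.5, 9.2]
finger_gap: 0.177
grasp_force: 20.0
```

Run:
```python
from h import *
s=state();print(s["position"],s["ft_force"])
```

```text
[ 0.63079316 -0.13648611  0.0536454 ] [-2.68847856  1.46262262  9.22076931]
```

It's in contact at 9 N, standing on the floor. I'll open a little and then rise straight up.

>>> move_arm(plan="0.018 0 0 0 0;0.024 0 0 0 0;0.034 0 0 0 0;0.034 0 0 0 0;0.034 0 0 -0.01 0;0.034 0 0 -0.03 0;0.034 0 0 -0.06 0;0.034 0 0 -0.1 0;0.034 0 0 -0.15 0;0.034 0 0 -0.2 0")

```text
time_s: 14.2
position: [0.6301, -0.1364, 0.2545]
eef_rot: [-0.0, 0.98, 0.199, -0.0]
ft_force: [0.7, -0.6, 0.2]
finger_gap: 0.386
grasp_force: 0.0
```

Run:
```python
from h import *
p=capture("wrist"); cv2.imwrite("pics/w7.png",cv2.resize(p["color"][80:230,150:450,::-1],None,fx=2,fy=2)); m=masks(p)
print("mat",rect(p,m["black"],.006,(.66,.15)),"tile",rect(p,m["white"],.008,(.48,-.02)),"case",rect(p,m["brown"]|m["blue"],.016,(.41,-.25)))
print(state()["position"],delta(.424,.226,.2,63))
```

```text
mat (481.9, -137.9, 64.8, 18.9, 10.3) tile (486.4, -21.4, 126.3, 100.4, -2.1) case (409.5, -258.3, 100.9, 65.9, -67.1)
[ 0.63464265 -0.1377193   0.2643734 ] (array([ -53.1, -417.6,   60. ]), np.float64(-67.08834182326846), np.float64(49.91165817673152))
```

View pics/w7.png

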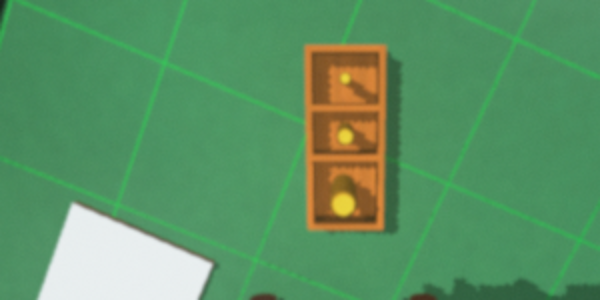

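The punch stands in the empty bay, with its top at (343,203) in the crop and its foot near the bay's centre. Back to the stack for the cutter.

>>> move_arm(plan="0.07 -0.053 -0.4176 0.05 49.9;0.07 -0.053 -0.4176 0.05 49.9;0.07 -0.053 -0.4176 0.05 49.9;0.07 -0.053 -0.4176 0.05 49.9;0.07 -0.053 -0.4176 0.05 49.9;0.07 -0.053 -0.4176 0.05 49.9;0.07 -0.053 -0.4176 0.05 49.9;0.07 -0.053 -0.4176 0.05 49.9;0.07 -0.053 -0.4176 0.05 49.9;0.07 -0.053 -0.4176 0.05 49.9")

```text
time_s: 15.25
position: [0.4169, 0.2298, 0.2023]
eef_rot: [-0.0, 0.973, -0.231, -0.001]
ft_force: [0.1, -0.8, -0.4]
finger_gap: 0.8
grasp_force: 0.0
```

Run:
```python
from h import *
p=capture("wrist"); cv2.imwrite("pics/w8.png",cv2.resize(p["color"][90:250,220:420,::-1],None,fx=3.7,fy=3.7,interpolation=cv2.INTER_CUBIC)[:600,:800])
print(state()["position"],delta(.424,.226,.2,63))
```

```text
[0.41835871 0.22856336 0.20258876] (array([ 6.2, -0.3,  2.6]), np.float64(-116.80022469792227), np.float64(0.19977530207773952))
```

View pics/w8.png

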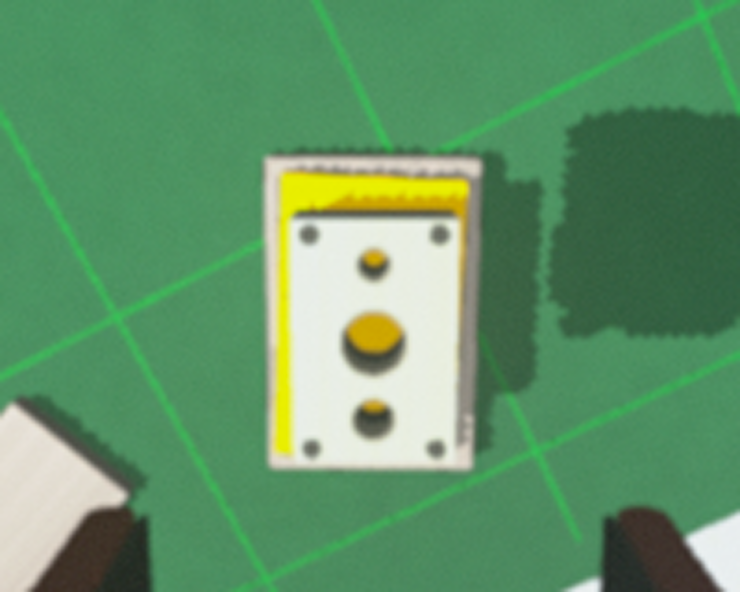

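The crop, at 3.7x with offset (220,90), shows the cutter with its central hole at (373,343) and screws at (309,234), (440,235), (312,448) and (436,448). The pad's corners are at (282,172), (469,179) and (275,455), and the block's at (265,157), (482,157), (268,468) and (472,470).

Run:
```python
from h import *
p=capture("wrist")
f=lambda u,z: unproj(p,(220+u[0]/3.7,90+u[1]/3.7),z)[:2]
an=lambda d: np.degrees(np.arctan2(d[1],d[0]))
print("hole",f((373,343),.058))
S=[f(u,.058) for u in [(309,234),(440,235),(312,448),(436,448)]]
print("cutter",sum(S)/4,an(S[0]+S[1]-S[2]-S[3]))
B=[f(u,.016) for u in [(265,157),(482,157),(268,468),(472,470)]]
print("block",sum(B)/4,an(B[0]+B[1]-B[2]-B[3]))
P=[f(u,.028) for u in [(282,172),(469,179),(275,455)]]
print("pad",(P[1]+P[2])/2,an(P[0]-P[2]),an(P[0]-P[1])-90,np.linalg.norm(P[0]-P[2]),np.linalg.norm(P[0]-P[1]))
c=sum(S)/4;print(state()["position"],delta(*c,.055,an(S[0]+S[1]-S[2]-S[3])+90))
```

```text
hole [0.42682929 0.22459474]
cutter [0.42645491 0.22441004] -26.987688678939463
block [0.42607133 0.2254885 ] -27.51737606791628
pad [0.42765314 0.22557976] -29.512781296917808 -28.955691903518897 0.08417760021839708 0.0531613354030488
[0.41935666 0.22774854 0.20274103] (array([  7.7,  -0.2, 147.7]), np.float64(-116.88447426736036), np.float64(0.1032144115790743))
```

>>> move_arm(plan="0.066 0.002 0 0.04 0;0.066 0.002 0 0.08 0;0.066 0.002 0 0.11 0;0.066 0.002 0 0.13 0;0.066 0.002 0 0.142 0;0.066 0.002 0 0.1475 0;0.066 0.002 0 0.1475 0;0.055 0.002 0 0.1475 0;0.048 0.002 0 0.1475 0;0.04 0.002 0 0.1475 0", newtons=40)

```text
time_s: 16.35
position: [0.4218, 0.2268, 0.0556]
eef_rot: [-0.001, 0.972, -0.233, 0.001]
ft_force: [1.6, 6.5, 0.8]
finger_gap: 0.52
grasp_force: 2.4
```

Run:
```python
from h import *
s=state();print(s["position"],s["ft_force"],s["grasp_force"],s["finger_gap"]*88)
```

```text
[0.421764   0.22684729 0.0555629 ] [1.56804323 6.49229542 0.78639841] 2.3576920526102185 45.74181667395708
```

>>> move_arm(plan="0.035 0 0 0 0;0.035 0 0 0 0;0.035 0 0 0 0;0.035 0 0 -0.002 0;0.035 0 0 -0.005 0;0.035 0 0 -0.01 0;0.035 0 0 -0.015 0;0.035 0 0 -0.03 0;0.035 0 0 -0.05 0;0.035 0 0 -0.08 0", newtons=45)

```text
time_s: 17.35
position: [0.4195, 0.226, 0.1346]
eef_rot: [0.001, 0.972, -0.233, -0.002]
ft_force: [0.2, -0.4, -5.7]
finger_gap: 0.499
grasp_force: 45.0
```

Run:
```python
from h import *
s=state();print(s["position"],s["ft_force"],s["grasp_force"],s["finger_gap"]*88)
p=capture("wrist"); cv2.imwrite("pics/w9.png",p["color"][:,:,::-1])
print(delta(.44,-.25,.26,94.6))
```

```text
[0.41952284 0.22602217 0.13461952] [ 0.21345763 -0.37128233 -5.68661964] 44.99992065131664 43.91174971453674
(array([ 232.4,  417. , -121.3]), np.float64(-116.98530798601848), np.float64(-31.585307986018506))
```

View pics/w9.png

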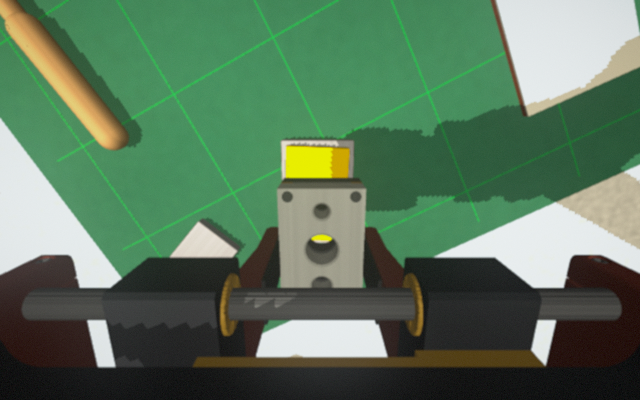

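The cutter is held square in the fingers, with its hole at (321,250), and the pad and block stayed in place. I'll carry it over the case.

>>> move_arm(plan="0.035 0.232 0.417 -0.1 -31.6;0.035 0.232 0.417 -0.1 -31.6;0.035 0.232 0.417 -0.1 -31.6;0.035 0.232 0.417 -0.1 -31.6;0.035 0.232 0.417 -0.1 -31.6;0.035 0.232 0.417 -0.1 -31.6;0.035 0.232 0.417 -0.1 -31.6;0.035 0.232 0.417 -0.1 -31.6;0.035 0.232 0.417 -0.1 -31.6;0.035 0.232 0.417 -0.1 -31.6")

```text
time_s: 18.4
position: [0.4371, -0.2352, 0.2311]
eef_rot: [-0.0, 0.999, 0.04, -0.0]
ft_force: [1.9, 0.2, -5.6]
finger_gap: 0.498
grasp_force: 45.0
```

>>> move_arm(plan="0.035 0 0 0 0;0.035 0 0 0 0;0.035 0 0 0 0;0.035 0 0 0 0;0.035 0 0 0 0;0.035 0 0 0 0;0.035 0 0 0 0;0.035 0 0 0 0;0.035 0 0 0 0;0.035 0 0 0 0")

```text
time_s: 19.4
position: [0.438, -0.2334, 0.2313]
eef_rot: [-0.0, 0.999, 0.04, 0.0]
ft_force: [0.1, -0.4, -6.1]
finger_gap: 0.501
grasp_force: 45.0
```

Run:
```python
from h import *
p=capture("wrist"); cv2.imwrite("pics/w10.png",p["color"][:,:,::-1]); m=masks(p); s=state(); q=s["position"]
print(q,s["finger_gap"]*88, "felt",rect(p,m["blue"],.005,(.41,-.25)),"case",rect(p,m["brown"]|m["blue"],.016,(.41,-.26)))
r=toolR()
for k in (0,.003,.006): print(k,proj(p,q+r.apply([k,0,-.0025])))
```

```text
[ 0.43796357 -0.23345266  0.23127071] 43.53100439589492 felt (418.9, -264.5, 88.0, 79.8, 4.5) case (382.9, -284.5, 201.2, 91.7, 17.9)
0 [[321.21676526 256.03659717]]
0.003 [[321.21168717 250.80131974]]
0.006 [[321.20655966 245.51509109]]
```

View pics/w10.png

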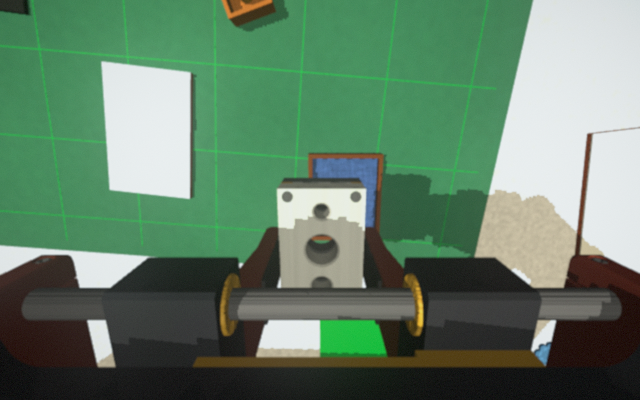

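The case's far outer corners are at (309,154) and (382,154), and the cutter hole at (321,249) puts the cutter about 4 mm ahead of the TCP.

Run:
```python
from h import *
p=capture("wrist")
A,B=[unproj(p,u,.016)[:2] for u in [(308.5,153.5),(382.5,153.5)]]
d=(A-B); print(A,B,np.linalg.norm(d),np.degrees(np.arctan2(d[1],d[0]))-90)
a=np.radians(4.6);u=np.array([np.cos(a),np.sin(a)]); c=(A+B)/2-.055*u; print("case",c)
print(delta(*(c-.004*u),.06,94.6), state()["ft_force"])
```

```text
[ 0.46713373 -0.21576777] [ 0.47417019 -0.30421344] 0.08872513348299765 4.548690948213732
case [ 0.41582912 -0.26440155]
(array([-28.5,  29.1, 171.2]), np.float64(-85.40129157762036), np.float64(-0.0012915776203499263)) [-0.18459113 -0.28769804 -6.37609321]
```

>>> move_arm(plan="0.035 -0.0285 0.0285 0 0;0.035 -0.0285 0.0285 0.04 0;0.035 -0.0285 0.0285 0.08 0;0.035 -0.0285 0.0285 0.12 0;0.035 -0.0285 0.0285 0.15 0;0.035 -0.0285 0.0285 0.165 0;0.035 -0.0285 0.0285 0.175 0;0.035 -0.0285 0.0285 0.181 0;0.035 -0.0285 0.0285 0.184 0;0.035 -0.0285 0.0285 0.184 0")

```text
time_s: 20.5
position: [0.4123, -0.2645, 0.0476]
eef_rot: [0.0, 0.999, 0.04, 0.0]
ft_force: [0.5, -0.7, -5.2]
finger_gap: 0.496
grasp_force: 45.0
```

Run:
```python
from h import *
s=state();print(s["position"],s["ft_force"],delta(.4118,-.2640,.0325))
```

```text
[ 0.41230983 -0.26448013  0.04762105] [ 0.49995674 -0.71478404 -5.19014452] (array([-0.5, -0.5, 15.1]), np.float64(-85.39819952935737), None)
```

>>> move_arm(plan="0.035 0 0 0.004 0;0.035 0 0 0.008 0;0.035 0 0 0.011 0;0.035 0 0 0.0125 0;0.035 0 0 0.0135 0;0.035 0 0 0.0143 0;0.035 0 0 0.015 0;0.035 0 0 0.015 0;0.035 0 0 0.015 0;0.035 0 0 0.015 0")

```text
time_s: 21.5
position: [0.4118, -0.2641, 0.0326]
eef_rot: [0.0, 0.999, 0.04, 0.0]
ft_force: [-2.0, 1.0, 4.1]
finger_gap: 0.496
grasp_force: 45.0
```

Run:
```python
from h import *
s=state();print(s["position"],s["ft_force"])
```

```text
[ 0.41182952 -0.26411758  0.03258877] [-2.01097824  1.03973295  4.14578259]
```

The force went from -5.2 to +4.1 N, so the cutter is resting on the felt. Release a little and rise.

>>> move_arm(plan="0.044 0 0 0 0;0.047 0 0 0 0;0.052 0 0 0 0;0.052 0 0 0 0;0.052 0 0 -0.01 0;0.052 0 0 -0.03 0;0.056 0 0 -0.06 0;0.06 0 0 -0.1 0;0.06 0 0 -0.14 0;0.06 0 0 -0.18 0")

```text
time_s: 22.5
position: [0.4116, -0.2639, 0.2146]
eef_rot: [0.0, 0.999, 0.04, 0.0]
ft_force: [1.6, 0.2, 0.2]
finger_gap: 0.686
grasp_force: 0.0
```

Run:
```python
from h import *
p=capture("wrist"); cv2.imwrite("pics/w11.png",p["color"][:,:,::-1]); print(state()["position"],delta(.425,.226,.2,61.3))
```

```text
[ 0.41459793 -0.26632336  0.22068639] (array([  49.8, -490. ,   17.5]), np.float64(-85.38546185380211), np.float64(33.31453814619789))
```

View pics/w11.png

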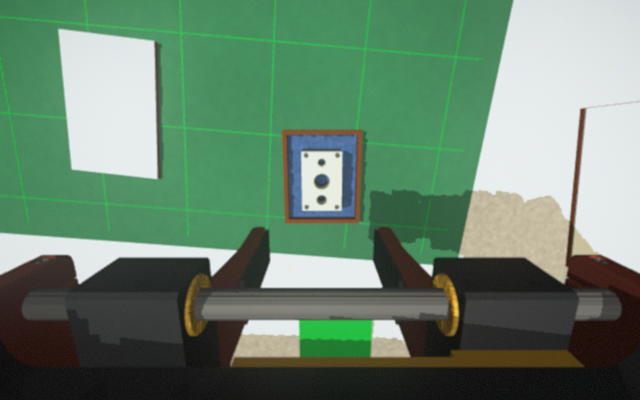

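The cutter lies flat and square in the case at (321,181). Back to the stack for the pad.

>>> move_arm(plan="0.0878 0.05 -0.489 0.015 33;0.0878 0.05 -0.489 0.015 33;0.0878 0.05 -0.489 0.015 33;0.0878 0.05 -0.489 0.015 33;0.0878 0.05 -0.489 0.015 33;0.0878 0.05 -0.489 0.015 33;0.0878 0.05 -0.489 0.015 33;0.0878 0.05 -0.489 0.015 33;0.0878 0.05 -0.489 0.015 33;0.0878 0.05 -0.489 0.015 33")

```text
time_s: 23.55
position: [0.4218, 0.2161, 0.1983]
eef_rot: [-0.0, 0.969, -0.245, 0.0]
ft_force: [1.8, 0.2, 0.8]
finger_gap: 1.001
grasp_force: 0.0
```

>>> move_arm(plan="0.0878 0 0 0 0;0.0878 0 0 0 0;0.0878 0 0 0 0;0.0878 0 0 0 0;0.0878 0 0 0 0;0.0878 0 0 0 0;0.0878 0 0 0 0;0.0878 0 0 0 0;0.0878 0 0 0 0;0.0878 0 0 0 0")

```text
time_s: 24.55
position: [0.4222, 0.2139, 0.1977]
eef_rot: [-0.0, 0.969, -0.245, -0.0]
ft_force: [-0.8, -0.3, -0.5]
finger_gap: 0.999
grasp_force: 0.0
```

Run:
```python
from h import *
p=capture("wrist"); m=masks(p); q=state()["position"]
r=rect(p,m["yellow"],.028,(.425,.226)); print(q,"pad",r)
hsv=cv2.cvtColor(p["color"],cv2.COLOR_RGB2HSV); bl=(hsv[...,1]<45)&(hsv[...,2]>90)|m["yellow"]
print("block",rect(p,bl,.016,(.425,.226)))
print(delta(r[0]/1e3,r[1]/1e3,.033,r[4]+90))
cv2.imwrite("pics/w12.png",cv2.resize(p["color"][90:250,220:420,::-1],None,fx=3.7,fy=3.7,interpolation=cv2.INTER_CUBIC)[:600,:800])
```

```text
[0.42215449 0.21392368 0.19769641] pad (426.8, 226.6, 83.6, 53.4, -30.2)
block (427.0, 226.9, 92.6, 64.2, -28.5)
(array([ -1.9, -13.4, 164.7]), np.float64(-118.38903678023959), np.float64(1.8109632197604242))
```

View pics/w12.png

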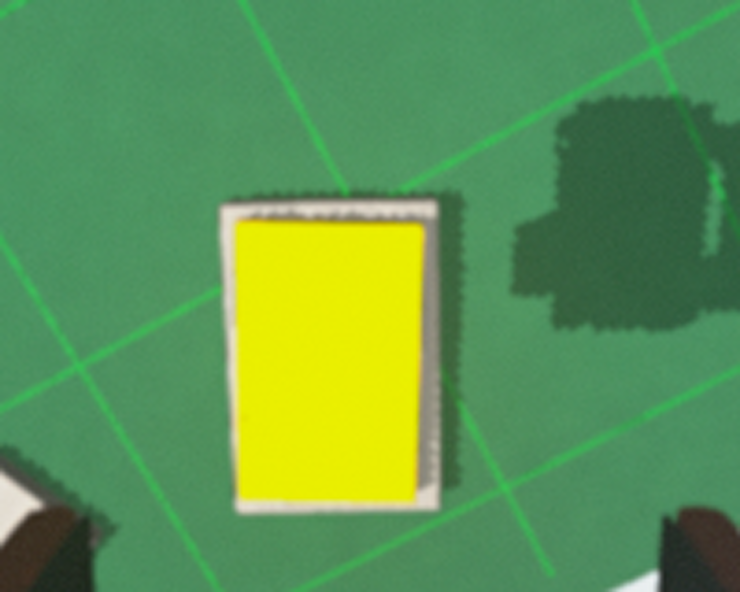

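The pad shows cleanly on the block, fitted at 83.6 x 53.4 mm. I'll descend with the fingertips 3 mm clear of the block.

>>> move_arm(plan="0.078 -0.002 -0.0134 0.02 1.5;0.078 -0.002 -0.0134 0.06 1.5;0.078 -0.002 -0.0134 0.1 1.5;0.078 -0.002 -0.0134 0.13 1.5;0.078 -0.002 -0.0134 0.15 1.5;0.078 -0.002 -0.0134 0.16 1.5;0.078 -0.002 -0.0134 0.1645 1.5;0.078 -0.002 -0.0134 0.1645 1.5;0.068 -0.002 -0.0134 0.1645 1.5;0.06 -0.002 -0.0134 0.1645 1.5", newtons=20)

```text
time_s: 25.6
position: [0.4276, 0.2269, 0.0342]
eef_rot: [-0.001, 0.966, -0.258, 0.001]
ft_force: [0.7, -0.7, -0.3]
finger_gap: 0.747
grasp_force: 0.0
```

>>> move_arm(plan="0.05 0 0 0 0;0.045 0 0 0 0;0.045 0 0 0 0;0.045 0 0 0 0;0.045 0 0 0 0;0.045 0 0 -0.004 0;0.045 0 0 -0.01 0;0.045 0 0 -0.03 0;0.045 0 0 -0.06 0;0.045 0 0 -0.1 0", newtons=20)

```text
time_s: 26.6
position: [0.4253, 0.226, 0.1334]
eef_rot: [0.001, 0.966, -0.258, -0.002]
ft_force: [0.6, -0.5, -0.7]
finger_gap: 0.611
grasp_force: 20.0
```

Run:
```python
from h import *
s=state();print(s["position"],s["ft_force"],s["finger_gap"]*88)
p=capture("wrist"); m=masks(p); print("block",[d["uv"] for d in find_in("block",p)],"pad",[d["uv"] for d in find_in("pad",p)])
r=toolR(); h=s["position"][2]-.005
print("pad held",rect(p,m["yellow"],h,s["position"][:2]))
print(delta(.45,-.02,.2,88))
```

```text
[0.42531798 0.226047   0.13336077] [ 0.60893628 -0.50924016 -0.66314135] 53.80114669126588
block [[319.8, 159.3], [213.0, 249.5]] pad [[319.3, 229.2]]
pad held (433.5, 221.2, 66.2, 53.9, -29.8)
(array([141.9, 203.6, -64.6]), np.float64(-119.89174675926232), np.float64(-27.891746759262332))
```

The pad is held at a 53.8 mm gap, centred to within 1 mm, and the block stayed. I'll carry it towards the tile and pause just short to see the tile.

>>> move_arm(plan="0.045 0.1 0.23 -0.1 -27.9;0.045 0.1 0.23 -0.1 -27.9;0.045 0.1 0.23 -0.1 -27.9;0.045 0.1 0.23 -0.1 -27.9;0.045 0.1 0.23 -0.1 -27.9;0.045 0.1 0.23 -0.1 -27.9;0.045 0.1 0.23 -0.1 -27.9;0.045 0.1 0.23 -0.1 -27.9;0.045 0.1 0.23 -0.1 -27.9;0.045 0.1 0.23 -0.1 -27.9")

```text
time_s: 27.75
position: [0.3982, -0.0213, 0.2322]
eef_rot: [-0.0, 1.0, -0.017, -0.001]
ft_force: [0.6, -0.1, -0.5]
finger_gap: 0.616
grasp_force: 20.0
```

Run:
```python
from h import *
s=state();print(s["position"],s["ft_force"],s["finger_gap"]*88)
p=capture("wrist"); m=masks(p); cv2.imwrite("pics/w13.png",p["color"][:,:,::-1])
print("tile",rect(p,m["white"],.008,(.47,-.02)),"pad held",rect(p,m["yellow"],s["position"][2]-.0055,s["position"][:2]))
print("mat",rect(p,(p["color"].max(2)<60),.006,(.66,.15)))
print(delta(.474,-.0214,.05,87.9))
```

```text
[ 0.39817854 -0.02133653  0.23221102] [ 0.552517   -0.10102307 -0.52521143] 54.18323420164592
tile (476.3, -21.7, 146.8, 100.4, -2.1) pad held (407.7, -21.6, 65.7, 54.1, -1.5)
mat (597.9, 155.0, 98.6, 3.9, 88.0)
(array([ 76. ,  -2.3, 182.2]), np.float64(-91.8804061108528), np.float64(0.21959388914717692))
```

View pics/w13.png

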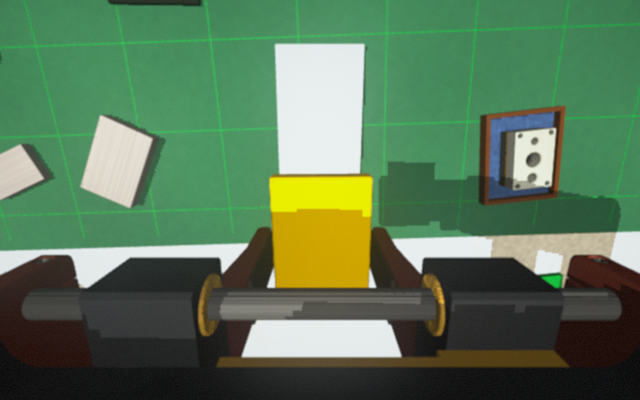

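The tile's far corners are at (276,44) and (364,44), and the pad is held square at (321,230). The case and block are undisturbed. I'll move over the tile's centre and descend.

>>> move_arm(plan="0.045 0.04 -0.002 0 0.2;0.045 0.0755 -0.002 0.03 0.2;0.045 0.0755 -0.002 0.07 0.2;0.045 0.0755 -0.002 0.11 0.2;0.045 0.0755 -0.002 0.15 0.2;0.045 0.0755 -0.002 0.175 0.2;0.045 0.0755 -0.002 0.19 0.2;0.045 0.0755 -0.002 0.195 0.2;0.045 0.0755 -0.002 0.195 0.2;0.045 0.0755 -0.002 0.195 0.2")

```text
time_s: 28.8
position: [0.475, -0.0229, 0.0387]
eef_rot: [0.0, 1.0, -0.019, 0.0]
ft_force: [0.2, 0.3, 0.0]
finger_gap: 0.616
grasp_force: 20.0
```

Run:
```python
from h import *
s=state();print(s["position"],s["ft_force"],delta(.474,-.0217,.0255,87.9))
```

```text
[ 0.47497549 -0.02291721  0.03870719] [0.21435518 0.25963219 0.04795775] (array([-1. , -1.2, 13.2]), np.float64(-92.15012168140215), np.float64(-0.050121681402174545))
```

>>> move_arm(plan="0.045 -0.001 -0.001 0.005 0;0.045 -0.001 -0.001 0.008 0;0.045 -0.001 -0.001 0.01 0;0.045 -0.001 -0.001 0.0115 0;0.045 -0.001 -0.001 0.0125 0;0.045 -0.001 -0.001 0.0132 0;0.045 -0.001 -0.001 0.0132 0;0.045 -0.001 -0.001 0.0132 0;0.045 -0.001 -0.001 0.0132 0;0.045 -0.001 -0.001 0.0132 0")

```text
time_s: 29.8
position: [0.4734, -0.0223, 0.0258]
eef_rot: [-0.0, 1.0, -0.019, 0.0]
ft_force: [-1.8, 0.6, 12.4]
finger_gap: 0.615
grasp_force: 20.0
```

Run:
```python
from h import *
s=state();print(s["position"],s["ft_force"])
```

```text
[ 0.47341754 -0.02225001  0.0258309 ] [-1.82452347  0.58878698 12.40125683]
```

>>> move_arm(plan="0.054 0 0 0 0;0.058 0 0 0 0;0.066 0 0 0 0;0.074 0 0 0 0;0.08 0 0 -0.005 0;0.08 0 0 -0.03 0;0.08 0 0 -0.07 0;0.08 0 0 -0.11 0;0.08 0 0 -0.15 0;0.08 0 0 -0.19 0")

```text
time_s: 30.8
position: [0.4729, -0.0221, 0.2169]
eef_rot: [-0.0, 1.0, -0.019, 0.0]
ft_force: [0.4, -0.8, 0.1]
finger_gap: 0.912
grasp_force: 0.0
```

>>> move_arm(plan="0.0878 -0.04 0 0 0;0.0878 -0.04 0 0 0;0.0878 -0.04 0 0 0;0.0878 -0.04 0 0 0;0.0878 -0.04 0 0 0;0.0878 -0.04 0 0 0;0.0878 -0.04 0 0 0;0.0878 -0.04 0 0 0;0.0878 -0.04 0 0 0;0.0878 -0.04 0 0 0")

```text
time_s: 31.8
position: [0.4335, -0.0207, 0.2149]
eef_rot: [-0.0, 1.0, -0.019, -0.0]
ft_force: [1.0, -0.2, -0.1]
finger_gap: 1.001
grasp_force: 0.0
```

Run:
```python
from h import *
s=state();print(s["position"])
p=capture("wrist"); m=masks(p)
print("tile",rect(p,m["white"]|m["yellow"],.008,(.47,-.02)),"pad",rect(p,m["yellow"],.020,(.47,-.02)))
print(delta(.4268,.2268,.2,61.7))
```

```text
[ 0.43345769 -0.02068599  0.21492932]
tile (474.5, -21.6, 150.2, 100.4, -2.1) pad (472.6, -22.5, 81.3, 52.6, -2.3)
(array([ -16.1, -247. ,   15. ]), np.float64(-92.19481852504475), np.float64(26.10518147495526))
```

The pad is within about 2 mm and 0.2° of the tile's centre, which is good. Now the block.

>>> move_arm(plan="0.0878 -0.016 -0.247 0.015 26.1;0.0878 -0.016 -0.247 0.015 26.1;0.0878 -0.016 -0.247 0.015 26.1;0.0878 -0.016 -0.247 0.015 26.1;0.0878 -0.016 -0.247 0.015 26.1;0.0878 -0.016 -0.247 0.015 26.1;0.0878 -0.016 -0.247 0.015 26.1;0.0878 -0.016 -0.247 0.015 26.1;0.0878 -0.016 -0.247 0.015 26.1;0.0878 -0.016 -0.247 0.015 26.1")

```text
time_s: 32.85
position: [0.427, 0.2255, 0.2001]
eef_rot: [0.0, 0.969, -0.245, 0.0]
ft_force: [-0.2, 0.7, -0.8]
finger_gap: 1.002
grasp_force: 0.0
```

Run:
```python
from h import *
s=state();print(s["position"])
p=capture("wrist"); hsv=cv2.cvtColor(p["color"],cv2.COLOR_RGB2HSV); bl=(hsv[...,1]<50)&(hsv[...,2]>90)
b=rect(p,bl,.016,(.425,.226)); print("block",b); print(delta(b[0]/1e3,b[1]/1e3,.0185,b[4]+90))
print("mat",rect(p,(p["color"].max(2)<60),.006,(.66,.15)))
```

```text
[0.42703296 0.22547217 0.20008334]
block (425.4, 227.1, 97.5, 64.5, -27.2)
(array([ -2.3,  -0.6, 181.6]), np.float64(-118.40196223361389), np.float64(-1.2019622336138696))
mat (600.5, 181.0, 61.1, 23.3, 61.5)
```

>>> move_arm(plan="0.0878 -0.002 -0.0006 0.04 -1;0.0878 -0.002 -0.0006 0.08 -1;0.0878 -0.002 -0.0006 0.12 -1;0.0878 -0.002 -0.0006 0.15 -1;0.0878 -0.002 -0.0006 0.168 -1;0.0878 -0.002 -0.0006 0.177 -1;0.0878 -0.002 -0.0006 0.1812 -1;0.0878 -0.002 -0.0006 0.1812 -1;0.075 -0.002 -0.0006 0.1812 -1;0.068 -0.002 -0.0006 0.1812 -1", newtons=55)

```text
time_s: 33.9
position: [0.4262, 0.2285, 0.0198]
eef_rot: [-0.001, 0.972, -0.236, 0.001]
ft_force: [0.1, 0.3, -0.3]
finger_gap: 0.858
grasp_force: 0.0
```

>>> move_arm(plan="0.06 0 0 0 0;0.055 0 0 0 0;0.055 0 0 0 0;0.055 0 0 0 0;0.055 0 0 0 0;0.055 0 0 -0.003 0;0.055 0 0 -0.01 0;0.055 0 0 -0.03 0;0.055 0 0 -0.07 0;0.055 0 0 -0.11 0", newtons=55)

```text
time_s: 34.9
position: [0.424, 0.2279, 0.1294]
eef_rot: [0.001, 0.972, -0.236, -0.001]
ft_force: [1.4, -0.0, -6.7]
finger_gap: 0.727
grasp_force: 55.0
```

Run:
```python
from h import *
s=state();print(s["position"],s["ft_force"],s["finger_gap"]*88)
print(delta(.58,.155,.24,88))
```

```text
[0.42400802 0.22788978 0.12936532] [ 1.38290083 -0.02143912 -6.6837901 ] 63.97912917961932
(array([ 171.8,   -6.5, -111.1]), np.float64(-117.29713112256103), np.float64(-25.29713112256104))
```

>>> move_arm(plan="0.055 0.165 -0.005 -0.12 -25.3;0.055 0.165 -0.005 -0.12 -25.3;0.055 0.165 -0.005 -0.12 -25.3;0.055 0.165 -0.005 -0.12 -25.3;0.055 0.165 -0.005 -0.12 -25.3;0.055 0.165 -0.005 -0.12 -25.3;0.055 0.165 -0.005 -0.12 -25.3;0.055 0.165 -0.005 -0.12 -25.3;0.055 0.165 -0.005 -0.12 -25.3;0.055 0.165 -0.005 -0.12 -25.3")

```text
time_s: 35.9
position: [0.5734, 0.1574, 0.2482]
eef_rot: [0.0, 1.0, -0.017, -0.001]
ft_force: [0.0, 0.2, -7.5]
finger_gap: 0.723
grasp_force: 55.0
```

Run:
```python
from h import *
s=state();print(s["position"],toolR().as_euler("xyz",degrees=True)[2])
p=capture("wrist"); cv2.imwrite("pics/w14.png",p["color"][:,:,::-1]); hsv=cv2.cvtColor(p["color"],cv2.COLOR_RGB2HSV)
print("mat",rect(p,(p["color"].max(2)<60),.006,(.62,.15)))
bl=((hsv[...,1]<50)&(hsv[...,2]>70)); print("held",rect(p,bl,s["position"][2]-.0035,s["position"][:2]))
```

```text
[0.57337737 0.15740345 0.24821391] -1.9492236355372277
mat (672.2, 152.0, 116.9, 96.8, -2.5)
held (587.1, 156.8, 71.5, 64.4, -2.0)
```

View pics/w14.png

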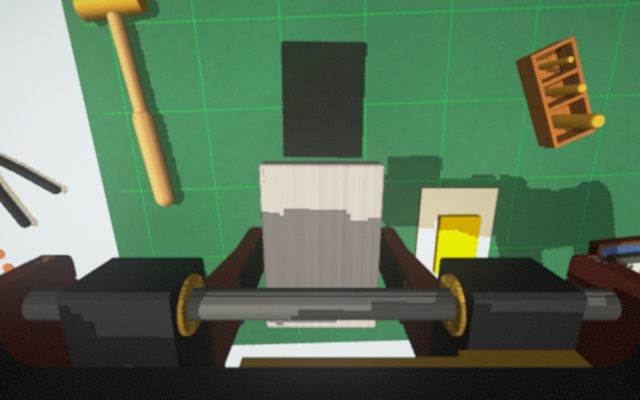

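The mat's corners are at about (283,41), (366,42), (362,157) and (283,156). The block is held square at (322,240), the pad lies on the tile and the punch stands in the caddy. The mask fit came out too short, so I'll check it by the corners.

Run:
```python
from h import *
p=capture("wrist")
C=np.array([unproj(p,u,.006)[:2] for u in [(282.5,41),(366.5,42),(362.5,157),(283,156)]]);print(C.round(4))
print([np.linalg.norm(C[i]-C[(i+1)%4]).round(4) for i in range(4)])
g=p["color"].astype(int); print(g[140:166:2,310].tolist()); print(g[34:50:2,310].tolist()); print(g[100,272:292:2].tolist(),g[100,354:374:2].tolist())
for t in (60,75): print(rect(p,(g.max(2)<t)&(g[...,1]-g[...,0]<25),.006,(.66,.15)))
```

```text
[[0.734  0.1973]
 [0.7295 0.0986]
 [0.5946 0.1033]
 [0.5995 0.2058]]
[np.float64(0.0988), np.float64(0.135), np.float64(0.1027), np.float64(0.1348)]
[[55, 60, 53], [58, 59, 51], [55, 59, 49], [56, 59, 53], [59, 63, 55], [59, 63, 57], [60, 64, 55], [60, 63, 55], [60, 72, 58], [78, 141, 98], [84, 127, 92], [91, 88, 82], [145, 140, 131]]
[[72, 141, 94], [71, 142, 94], [70, 140, 92], [70, 137, 91], [52, 77, 58], [49, 58, 47], [45, 56, 44], [45, 55, 43]]
[[72, 147, 98], [73, 147, 100], [74, 147, 98], [75, 147, 100], [72, 144, 97], [55, 90, 65], [51, 59, 50], [49, 58, 46], [49, 56, 45], [48, 57, 46]] [[49, 55, 49], [48, 53, 44], [47, 52, 44], [49, 56, 48], [46, 62, 47], [56, 161, 83], [67, 149, 91], [70, 137, 91], [69, 136, 90], [71, 139, 92]]
(671.7, 152.1, 117.5, 97.0, -2.5)
(664.3, 152.5, 133.8, 98.4, -2.4)
```

Run:
```python
from h import *
print(state()["position"],delta(.663,.1521,.0375,87.7))
```

```text
[0.57390096 0.1572733  0.24853774] (array([ 89.4,   2.1, 211. ]), np.float64(-91.96930477546269), np.float64(0.33069522453729405))
```

>>> move_arm(plan="0.055 0.045 0.002 0 0.3;0.055 0.0892 0.002 0.02 0.3;0.055 0.0892 0.002 0.06 0.3;0.055 0.0892 0.002 0.1 0.3;0.055 0.0892 0.002 0.14 0.3;0.055 0.0892 0.002 0.175 0.3;0.055 0.0892 0.002 0.195 0.3;0.055 0.0892 0.002 0.205 0.3;0.055 0.0892 0.002 0.208 0.3;0.055 0.0892 0.002 0.208 0.3")

```text
time_s: 37.0
position: [0.6642, 0.152, 0.0414]
eef_rot: [-0.0, 1.0, -0.02, 0.001]
ft_force: [0.5, -0.5, -6.4]
finger_gap: 0.723
grasp_force: 55.0
```

Run:
```python
from h import *
s=state();print(s["position"],s["ft_force"],delta(.663,.1521,.025,87.7))
```

```text
[0.66416465 0.1520241  0.04138864] [ 0.46523631 -0.5044366  -6.44714377] (array([-1.2, -0. , 16.4]), np.float64(-92.29734042121147), np.float64(0.002659578788552608))
```

>>> move_arm(plan="0.055 -0.001 0 0.005 0;0.055 -0.001 0 0.009 0;0.055 -0.001 0 0.012 0;0.055 -0.001 0 0.014 0;0.055 -0.001 0 0.015 0;0.055 -0.001 0 0.0157 0;0.055 -0.001 0 0.0162 0;0.055 -0.001 0 0.0162 0;0.055 -0.001 0 0.0162 0;0.055 -0.001 0 0.0162 0")

```text
time_s: 38.0
position: [0.6624, 0.1519, 0.0254]
eef_rot: [-0.0, 1.0, -0.02, 0.0]
ft_force: [-4.7, -0.5, 7.1]
finger_gap: 0.722
grasp_force: 55.0
```

Run:
```python
from h import *
s=state();print(s["position"],s["ft_force"])
```

```text
[0.66238907 0.15194685 0.02543951] [-4.72613549 -0.51862979  7.0925353 ]
```

The block is down, with the contact force gone from -6.4 to +7.1 N. Release and rise.

>>> move_arm(plan="0.064 0 0 0 0;0.068 0 0 0 0;0.078 0 0 0 0;0.0878 0 0 0 0;0.0878 0 0 -0.003 0;0.0878 0 0 -0.03 0;0.0878 0 0 -0.07 0;0.0878 0 0 -0.11 0;0.0878 0 0 -0.15 0;0.0878 0 0 -0.19 0")

```text
time_s: 39.0
position: [0.6623, 0.1519, 0.2165]
eef_rot: [-0.0, 1.0, -0.02, 0.0]
ft_force: [0.8, 0.3, 0.1]
finger_gap: 0.997
grasp_force: 0.0
```

>>> move_arm(plan="0.0878 -0.12 0.08 -0.05 0;0.0878 -0.12 0.08 -0.05 0;0.0878 -0.12 0.08 -0.05 0;0.0878 -0.12 0.08 -0.05 0;0.0878 -0.12 0.08 -0.05 0;0.0878 -0.12 0.08 -0.05 0;0.0878 -0.12 0.08 -0.05 0;0.0878 -0.12 0.08 -0.05 0;0.0878 -0.12 0.08 -0.05 0;0.0878 -0.12 0.08 -0.05 0")

```text
time_s: 40.0
position: [0.5395, 0.0771, 0.2641]
eef_rot: [-0.0, 1.0, -0.02, -0.0]
ft_force: [-1.0, 0.7, 0.2]
finger_gap: 0.999
grasp_force: 0.0
```

Run:
```python
from h import *
p=capture("wrist"); m=masks(p); g=p["color"].astype(int); hsv=cv2.cvtColor(p["color"],cv2.COLOR_RGB2HSV)
bl=((hsv[...,1]<60)&(hsv[...,2]>100)); dk=(g.max(2)<75)&(g[...,1]-g[...,0]<25)
print("mat",rect(p,dk|bl,.006,(.66,.15)),"block",rect(p,bl,.022,(.66,.15)))
print("tile",rect(p,m["white"]|m["yellow"],.008,(.47,-.02)),"pad",rect(p,m["yellow"],.020,(.47,-.02)))
for t in ("punch","cutter"): print(t,[(d["uv"],round(d["confidence"],2)) for d in find_in(t,p)][:3])
cv2.imwrite("pics/w15.png",p["color"][:,:,::-1])
```

```text
mat (664.1, 152.4, 132.5, 99.0, -2.3) block (662.1, 152.3, 95.9, 65.4, -2.4)
tile (474.9, -21.1, 150.2, 100.9, -2.3) pad (473.2, -21.5, 82.2, 53.6, -2.3)
punch [([502.7, 94.8], 0.91)]
cutter [([570.1, 239.0], 0.78)]
```

Everything measures in place: the block is 2 mm and 0.1° off the mat's centre, and the pad 2 mm off the tile's. The gripper is open and clear, so I'm handing in.

```bash
python3 -c "
from cell import *
print(finish_job())"
```

```text
the job is handed in; nothing more can be done
None
```

The job is handed in at about 40 s with no verdict returned: punch upright in the empty caddy bay, cutter flat in its case, pad and block each within about 2 mm of centre and square on the tile and mat, hammer and bottle untouched; I viewed 16 pictures, over the limit of 14.

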